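# Clear the banding wheel and nest the cast pots on it

### The job

The banding wheel is needed for stacking: lift the slip can off it by its handle, keeping it upright, and stand it wholly on the round plaster bat. Then gather every collared clay pot, out of the moulds and from the bench, and nest them upright one inside another, each fully home, as a single stack in the middle of the wheel. Leave the jar and the dish where they are.

Things in the scene. Friction and masses are not known exactly. Their poses are not given: they have to be found in the camera images.
- slip_can: sheet-steel slip can, 90 mm in diameter, 95 mm high, with a fixed stirrup handle over its open mouth; about 0.4 kg. Origin: centre of its underside, z up, y along the handle's grip. It starts on the banding wheel.
- can_grip (a point): middle of the can's wooden handle grip, a level rod 16 mm thick and 52 mm long along the can's y, 150 mm above the can's underside and 47 mm clear above its rim
- wheel_top (a point): centre of the top face of the banding wheel's round grey head: 170 mm in diameter, 64 mm above the bench, with fine turned rings; the head turns freely about its upright axis. The wheel and the bat may stand either way round.
- bat_top (a point): centre of the top face of the round white plaster bat, 160 mm in diameter, 22 mm high, lying fixed on the bench
- pot1: grey-beige squat clay pot, sizes in mm: 48 high, 0.12 kg; straight collar 67 outside, 59 inside diameter, 24 to 48 above the foot; body below tapers from 55 to 45 at the foot, wall 3. Origin: centre of the underside, z up its axis. Nested in its like it stands 24 higher, collar on rim, 2 play. Starts in the cavity of mould1, collar resting on the block's top. May be absent.
- pot2: grey-beige squat clay pot, sizes in mm: 48 high, 0.12 kg; straight collar 67 outside, 59 inside diameter, 24 to 48 above the foot; body below tapers from 55 to 45 at the foot, wall 3. Origin: centre of the underside, z up its axis. Nested in its like it stands 24 higher, collar on rim, 2 play. Starts in the cavity of mould2, collar resting on the block's top. May be absent.
- pot3: grey-beige squat clay pot, sizes in mm: 48 high, 0.12 kg; straight collar 67 outside, 59 inside diameter, 24 to 48 above the foot; body below tapers from 55 to 45 at the foot, wall 3. Origin: centre of the underside, z up its axis. Nested in its like it stands 24 higher, collar on rim, 2 play. Starts in the cavity of mould3, collar resting on the block's top. May be absent.
- pot4: grey-beige squat clay pot, sizes in mm: 48 high, 0.12 kg; straight collar 67 outside, 59 inside diameter, 24 to 48 above the foot; body below tapers from 55 to 45 at the foot, wall 3. Origin: centre of the underside, z up its axis. Nested in its like it stands 24 higher, collar on rim, 2 play. Starts free on the bench. May be absent.
- pot5: grey-beige squat clay pot, sizes in mm: 48 high, 0.12 kg; straight collar 67 outside, 59 inside diameter, 24 to 48 above the foot; body below tapers from 55 to 45 at the foot, wall 3. Origin: centre of the underside, z up its axis. Nested in its like it stands 24 higher, collar on rim, 2 play. Starts free on the bench. May be absent.
- pot6: grey-beige squat clay pot, sizes in mm: 48 high, 0.12 kg; straight collar 67 outside, 59 inside diameter, 24 to 48 above the foot; body below tapers from 55 to 45 at the foot, wall 3. Origin: centre of the underside, z up its axis. Nested in its like it stands 24 higher, collar on rim, 2 play. Starts free on the bench. May be absent.
- mould1: octagonal white plaster mould block 1, fixed, 116 mm over the corners, 45 mm high, round cavity in its top for a pot. Origin: centre of its underside.
- mould2: octagonal white plaster mould block 2, fixed, 116 mm over the corners, 45 mm high, round cavity in its top for a pot. Origin: centre of its underside.
- mould3: octagonal white plaster mould block 3, fixed, 116 mm over the corners, 45 mm high, round cavity in its top for a pot. Origin: centre of its underside.
- jar: bystander: straight green-glass jar without a collar, 60 mm in diameter, 75 mm high, standing loose among the pots. Origin: centre of its underside.
- dish: bystander: flat white dish, 104 mm in diameter, 24 mm high, loose. Origin: centre of its underside.
Mind the look-alikes: they are no part of the job. What is shaped like the pot4 but orange is not meant. What is shaped like the part that bears wheel_top but blue is not meant.

How it is judged:
On the way:
1. the slip can stands upright and still on the plaster bat, let go, wholly within its edge (horizontal distance between slip_can and bat_top below 0.035 m and z of slip_can in the frame of bat_top between -0.004 and 0.004 m and angle between slip_can's own z axis and vertical below 0.08 rad and linear speed of slip_can below 0.02 m/s and contact force between slip_can and the fingers below 0.1 N), for 0.2 s.
At the end, for the whole second after the job is handed in: The can stands upright and still on the plaster bat, its centre within 35 mm of the bat's centre. Every pot present stands upright (within 0.06 rad) and still within 15 mm of the wheel's centre, in one nested stack, its foot 0, 24, 48, 72, 96 or 120 mm (each within 4 mm) above the wheel's head (horizontal distance between slip_can and bat_top below 0.035 m and z of slip_can in the frame of bat_top between -0.004 and 0.004 m and angle between slip_can's own z axis and vertical below 0.08 rad and linear speed of each of slip_can, pot1, pot2, pot3, pot4, pot5, pot6 below 0.02 m/s and horizontal distance between each of pot1, pot2, pot3, pot4, pot5, pot6 and wheel_top below 0.015 m and angle between each of pot1, pot2, pot3, pot4, pot5, pot6's own z axis and vertical below 0.06 rad and (z of pot1 in the frame of wheel_top between -0.004 and 0.004 m or z of pot1 in the frame of wheel_top between 0.02 and 0.028 m or z of pot1 in the frame of wheel_top between 0.044 and 0.052 m or z of pot1 in the frame of wheel_top between 0.068 and 0.076 m or z of pot1 in the frame of wheel_top between 0.092 and 0.1 m or z of pot1 in the frame of wheel_top between 0.116 and 0.124 m) and (z of pot2 in the frame of wheel_top between -0.004 and 0.004 m or z of pot2 in the frame of wheel_top between 0.02 and 0.028 m or z of pot2 in the frame of wheel_top between 0.044 and 0.052 m or z of pot2 in the frame of wheel_top between 0.068 and 0.076 m or z of pot2 in the frame of wheel_top between 0.092 and 0.1 m or z of pot2 in the frame of wheel_top between 0.116 and 0.124 m) and (z of pot3 in the frame of wheel_top between -0.004 and 0.004 m or z of pot3 in the frame of wheel_top between 0.02 and 0.028 m or z of pot3 in the frame of wheel_top between 0.044 and 0.052 m or z of pot3 in the frame of wheel_top between 0.068 and 0.076 m or z of pot3 in the frame of wheel_top between 0.092 and 0.1 m or z of pot3 in the frame of wheel_top between 0.116 and 0.124 m) and (z of pot4 in the frame of wheel_top between -0.004 and 0.004 m or z of pot4 in the frame of wheel_top between 0.02 and 0.028 m or z of pot4 in the frame of wheel_top between 0.044 and 0.052 m or z of pot4 in the frame of wheel_top between 0.068 and 0.076 m or z of pot4 in the frame of wheel_top between 0.092 and 0.1 m or z of pot4 in the frame of wheel_top between 0.116 and 0.124 m) and (z of pot5 in the frame of wheel_top between -0.004 and 0.004 m or z of pot5 in the frame of wheel_top between 0.02 and 0.028 m or z of pot5 in the frame of wheel_top between 0.044 and 0.052 m or z of pot5 in the frame of wheel_top between 0.068 and 0.076 m or z of pot5 in the frame of wheel_top between 0.092 and 0.1 m or z of pot5 in the frame of wheel_top between 0.116 and 0.124 m) and (z of pot6 in the frame of wheel_top between -0.004 and 0.004 m or z of pot6 in the frame of wheel_top between 0.02 and 0.028 m or z of pot6 in the frame of wheel_top between 0.044 and 0.052 m or z of pot6 in the frame of wheel_top between 0.068 and 0.076 m or z of pot6 in the frame of wheel_top between 0.092 and 0.1 m or z of pot6 in the frame of wheel_top between 0.116 and 0.124 m)); the robot touches nothing.
It fails at once if the jar is pushed more than 40 mm from its place (distance of jar from where it was at the start of the episode above 0.04 m).
It fails at once if the dish is pushed more than 40 mm from its place (distance of dish from where it was at the start of the episode above 0.04 m).
It fails at once if the slip can is tipped by more than 0.5 rad (angle between slip_can's own z axis and vertical above 0.5 rad).
Of pot1, pot2, pot3, pot4, pot5, pot6 only 4 to 6 are there at a start; the rules pass over those that are not, and their reading is None.
At some moment in a run one of slip_can may be knocked a few centimetres aside while the robot is not near it.
Once in a run the grip may slacken for a moment while it holds something.
It also fails if it takes over 210 s, if anything falls off the work surface, if the arm or the gripper's body presses on something with over 40 N, if the wrist force passes 120 N, or if a joint passes its speed limit or range.

### The arm

A 6-joint arm with a two-finger parallel gripper is mounted at the origin on the work surface. World frame = base frame: x ahead of the robot, y to its left, z up, the work surface at z = 0. Lengths are in m, angles in rad, forces in N, time in s.
With the tool pointing down it reaches from about 0.15 to 0.775 m from the base axis. Payload 6.1 kg.
Tool frame: the origin (TCP) lies on the centre line of the jaws, within the pads' length; the fingertips stand 22 mm ahead of it and the grasp point (between the pads) lies 3 mm ahead of it; z points along the fingers, y is the line along which they close (so a half turn about z gives the same grasp; the last joint's range is limited). The gripper opens to 85 mm and grips with 20 to 120 N. Pads are 22 mm wide; open, the fingers measure 114 mm over their backs; the gripper's body (76 mm by 85 mm) begins 54 mm behind the grasp point. The pads swing forward as they close: fully open they stand 13 mm farther back than shut.
Start: joints at [1.277, 0.126, -0.04, 1.405, 0, 1.571], TCP at [0.152, 0.502, 0.253] pointing down, gripper open.
Joint ranges: [-2.72, 2.72], [-0.95, 1.95], [-1.27, 1.35], [-1.78, 2.02], [-1.46, 1.47], [-3.14, 3.14]. Speed limits (rad/s): [2.39, 2.39, 3.01, 3.14, 3.14, 3.14].

### API

Orientations are given as a rotation vector (axis times angle).
In Python, from workcell import r, eyes gives the robot as it stands.
- The arm moves only by the tool move_arm, never from a script. Its argument "plan" is a list of rows, each a list of 4 numbers: the shift along the world's x, y, z in units of 10 cm (1.0 is 10 cm), then the turn about the world's z in units of 90 degrees (1.0 is 90 degrees). A call has 1 to 20 rows; each row is the pose to reach, as a shift and turn from the pose commanded when the call began; what a row does not reach only later rows make up. A row lasts 1/12 s, in which the tool goes at most 41.7 mm and 7.16 degrees, less where a joint would pass 70% of its speed; a pose out of reach is approached as far as the arm can. A call with a number of a shift or a turn outside -1 to 1 is refused whole. A call with a gripper value outside its range is refused whole. "claw" is the finger opening in mm, from 0 to 85.4, set as the call begins (left out, the last holds). The fingers move at their own pace and stop on an object; "force" is the grip in N (left out, the last holds). Time passes only in rows, so rows that repeat a pose let the fingers close. It gives the time, the measured TCP pose, the force, the opening and the grip force at its end, in the units of the state.
- r.observe(): the state, without advancing time (a new reading comes with each control period).
- eyes.grab_frame(name): name is "scene" or "top" or "wrist"; returns a dict with "color" (480x640x3 uint8, red, green, blue), "z_map" (480x640 float32, m along the optical axis (not along the pixel's ray), 0 where there is no reading), "mtx" (3x3 intrinsics, pixels), "R" (3x3) and "t" (3): a world point X has camera coordinates R X + t. Camera axes: x right, y down, z forward; pixel columns grow to the right and rows downward; lengths in m; the calibration is good to about 2 mm. The wrist camera is an equidistant fisheye: a pixel r from the principal point sees the ray r / f radians off the axis. A picture is of the moment at which its call begins.
- r.job_done(): hands the job in; it is judged then, once.
The state is a dict: "t": time; "joint_positions": joint angles; "qd": joint speeds; "joint_torque": joint torques, N m; "position": TCP position; "tcp_rot": TCP orientation; "ft_force": force on the tool from outside, world axes, zero at the start; "ft_torque": the same for the moment, N m; "gripper_width": finger opening in m; "gripper_force": force on a finger pad.
Only numpy, scipy, OpenCV 4.12 (cv2) and the standard library are available. Lean on these libraries where they do the work, as an engineer would, in place of code of your own. Each camera call takes 0.05 s, during which the arm holds its last target. There are 200 camera calls.

## Working session

There is one attempt and no reset: what is moved stays moved. The work goes in short steps, Python scripts to look and compute and a tool call to move; the robot and the scene stay as the last step left them, time stands still between calls to the robot, and variables do not carry over. Pictures are saved under pics/ and viewed, at most 14 in all, crops included, and the job is handed in when it is done.

Besides the shell and the picture viewer there is one more tool, called after "Emit:" by a JSON object that holds its "method" and its "body", one argument or row to a line. move_arm: Moves the arm, as the interface text tells. Its arguments: {"type":"object","properties":{"plan":{"type":"array"},"claw":{"type":"number"},"force":{"type":"number"}},"required":["plan"]}

```bash
mkdir -p pics; ls
cat > h.py <<'E'
import numpy as np, cv2
from workcell import r, eyes
def cloud(f):
    z=f["z_map"]; K=f["mtx"]; v,u=np.mgrid[:480,:640]
    c=np.stack([(u-K[0,2])/K[0,0]*z,(v-K[1,2])/K[1,1]*z,z],-1)
    P=(c-f["t"])@f["R"]; P[z==0]=np.nan
    return P
E
python3 - <<'E'
from h import *
for n in("top","scene"):
    f=eyes.grab_frame(n); np.savez(f"{n}.npz",**f)
    cv2.imwrite(f"pics/{n}0.png",f["color"][...,::-1])
    print(n,f["mtx"].tolist(),(-f["R"].T@f["t"]).round(3))
print(r.observe())
E
```

```text
pics
top [[474.18422117774804, 0.0, 322.15860456063405], [0.0, 474.18422117774804, 236.09015229577898], [0.0, 0.0, 1.0]] [ 0.386 -0.019  1.196]
scene [[471.22136799117817, 0.0, 317.5834206101941], [0.0, 471.22136799117817, 248.73583332494627], [0.0, 0.0, 1.0]] [ 0.785 -0.542  1.17 ]
{'t': 0.1, 'joint_positions': array([ 1.27696950e+00,  1.26309134e-01, -4.05063770e-02,  1.40540526e+00,
        2.08115579e-05,  1.57076275e+00]), 'qd': array([-1.42262652e-04, -3.34816306e-03,  1.63387668e-03,  5.94781844e-04,
       -6.70932792e-04, -1.54121961e-06]), 'joint_torque': array([-3.13081742e-03, -4.36906958e+01,  3.53604519e+01,  1.37823145e-02,
       -2.64527926e-04, -2.59366523e-06]), 'position': array([0.15194491, 0.50217546, 0.25261215]), 'tcp_rot': array([-4.59797802e-01, -3.10753051e+00,  2.20845097e-03]), 'ft_force': array([ 0.04885318, -0.30186988, -0.58685316]), 'ft_torque': array([-0.01840956, -0.01895967, -0.05982025]), 'gripper_force': 0.0, 'gripper_width': 0.08546878087159158}
```

View pics/top0.png

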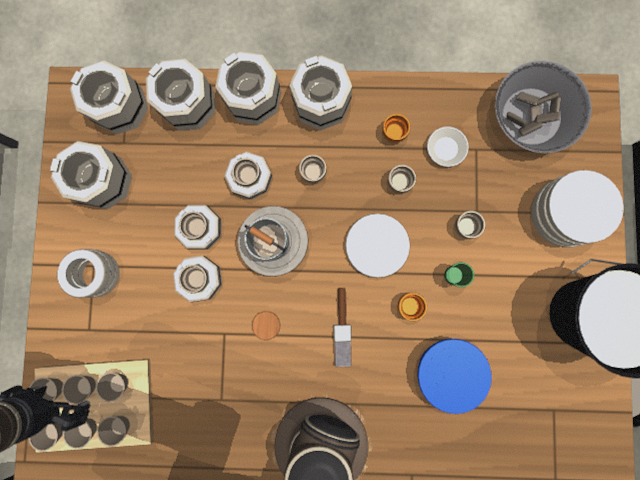

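View pics/scene0.png

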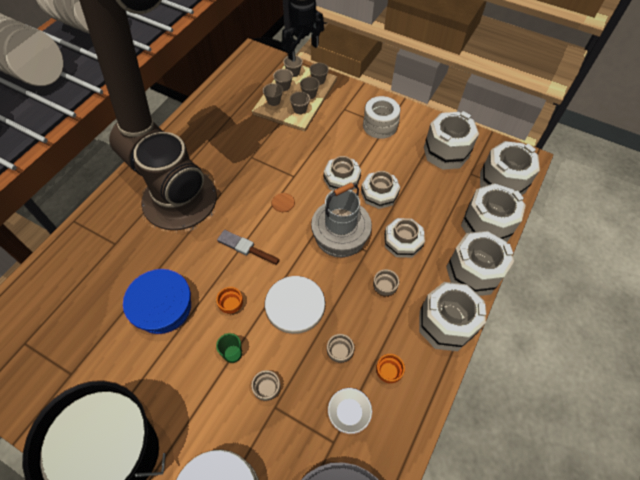

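The top view shows the can on the wheel at (272,241) and the bat at (378,245). The moulds are at (248,174), (197,226) and (197,279), and all of them seem to hold pots. The bench pots are at (312,168), (402,179) and (470,225), with the jar at (458,274) and the dish at (447,147). The orange pots and the blue disc are decoys.

```bash
cat >> h.py <<'E'
def rim(P,u,v,ztop,rad=.036,tol=.005,win=45):
    """centre of the round rim at height ztop near pixel (u,v)"""
    Q=P[max(v-win,0):v+win,max(u-win,0):u+win].reshape(-1,3)
    c=P[v,u,:2]
    for k in range(4):
        m=(abs(Q[:,2]-ztop)<tol)&(np.hypot(*(Q[:,:2]-c).T)<rad+.012/(k+1)*2)
        q=Q[m]
        if len(q)<8: return None
        (x,y),R=cv2.minEnclosingCircle(q[:,:2].astype(np.float32)); c=np.array([x,y])
    return np.round([x,y,R,np.median(q[:,2]),len(q)],4).tolist()
E
python3 - <<'E'
from h import *
for n,pts in(("top",dict(m1=(248,174,.069,.036),m2=(197,226,.069,.036),m3=(197,279,.069,.036),p4=(312,168,.048,.036),p5=(402,179,.048,.036),p6=(470,225,.048,.036),jar=(458,274,.075,.032),dish=(447,147,.024,.054),wheel=(272,241,.064,.09),bat=(378,245,.022,.084),can=(268,240,.159,.048))),):
    P=cloud(dict(np.load(n+".npz")))
    for k,(u,v,z,R) in pts.items():
        print(k,rim(P,u,v,z,R),"z at centre",P[v,u].round(3))
    Q=P.reshape(-1,3)
    m=(abs(Q[:,2]-.214)<.012)&(np.hypot(Q[:,0]-.38,Q[:,1]-.09)<.12)
    q=Q[m];c=q.mean(0);w,V=np.linalg.eigh(np.cov(q[:,:2].T));print("grip",c,len(q),V[:,1],np.sqrt(w), np.degrees(np.arctan2(V[1,1],V[0,1])))
    (x,y),R=cv2.minEnclosingCircle(Q[(abs(Q[:,2]-.159)<.006)&(np.hypot(Q[:,0]-.38,Q[:,1]-.09)<.1)][:,:2].astype(np.float32));print('canrim',x,y,R)
from scipy.spatial.transform import Rotation as Ro
print(Ro.from_rotvec(r.observe()['tcp_rot']).as_matrix().round(3))
E
```

```text
m1 [0.655, 0.199, 0.034, 0.0689, 150.0] z at centre [0.658 0.199 0.029]
m2 [0.5203, 0.3212, 0.034, 0.069, 157.0] z at centre [0.524 0.322 0.029]
m3 [0.3933, 0.3141, 0.0344, 0.0688, 169.0] z at centre [0.392 0.315 0.027]
p4 [0.6721, 0.0367, 0.0339, 0.0477, 138.0] z at centre [0.681 0.04  0.011]
p5 [0.651, -0.1846, 0.034, 0.0476, 151.0] z at centre [ 0.658 -0.19   0.007]
p6 [0.5405, -0.3522, 0.0344, 0.0476, 159.0] z at centre [ 0.544 -0.361  0.009]
jar [0.4174, -0.3208, 0.0304, 0.0744, 148.0] z at centre [ 0.421 -0.332  0.001]
dish [0.7403, -0.3023, 0.0521, 0.0224, 343.0] z at centre [ 0.744 -0.304  0.006]
wheel [0.4881, 0.1271, 0.0849, 0.0647, 2611.0] z at centre [0.473 0.107 0.226]
bat [0.4863, -0.129, 0.08, 0.0222, 3108.0] z at centre [ 0.487 -0.13   0.021]
can [0.4847, 0.1295, 0.0491, 0.1584, 227.0] z at centre [0.475 0.116 0.221]
grip [0.47762335 0.12069157 0.21918064] 160 [0.467379   0.88405705] [0.00425152 0.01392271] 62.135703959048335
canrim 0.4640188217163086 0.12275953590869904 0.03884860873222351
[[-0.957  0.29  -0.   ]
 [ 0.29   0.957 -0.001]
 [ 0.    -0.001 -1.   ]]
```

All six pots are present. Next I refine the can's grip position and direction.

```bash
cat >> h.py <<'E'
def can(n,f,guess,base):
    """wooden grip centre and direction; guess xy, base z of underside"""
    P=cloud(f).reshape(-1,3); hsv=cv2.cvtColor(f["color"],cv2.COLOR_RGB2HSV).reshape(-1,3)
    m=(abs(P[:,2]-base-.153)<.012)&(np.hypot(*(P[:,:2]-guess).T)<.07)
    w=m&(hsv[:,1]>110)
    (c,s,a)=cv2.minAreaRect((P[w][:,:2]*1000).astype(np.float32))
    t=(abs(P[:,2]-base-.095)<.004)&(np.hypot(*(P[:,:2]-guess).T)<.055)
    print(n,"wood",w.sum(),np.round(c,1),np.round(s,1),round(a,1),"mean",(P[w].mean(0)*1000).round(1))
    if t.sum()>20:
        A=np.c_[2*P[t][:,:2],np.ones(t.sum())]; x=np.linalg.lstsq(A,(P[t][:,:2]**2).sum(1),rcond=None)[0]
        print("  rim fit",x[:2].round(4),np.sqrt(x[2]+x[0]**2+x[1]**2).round(4),t.sum())
E
python3 - <<'E'
from h import *
for n in("top","scene"):
    f=dict(np.load(n+".npz")); can(n,f,[.48,.122],.064)
P=cloud(dict(np.load("scene.npz")))
for k,g,z,R in(("m1",(.655,.199),.069,.036),("m2",(.52,.321),.069,.036),("p4",(.672,.037),.048,.036),("p6",(.54,-.352),.048,.036),("wheel",(.488,.127),.064,.087),("bat",(.486,-.129),.022,.082)):
    Q=P.reshape(-1,3);m=(abs(Q[:,2]-z)<.005)&(np.hypot(*(Q[:,:2]-g).T)<R+.003)
    print(k,cv2.minEnclosingCircle(Q[m][:,:2].astype(np.float32)))
E
```

```text
top wood 170 [484.7 131.6] [54.3 14.7] 60.3 mean [484.7 131.4 221. ]
  rim fit [0.4836 0.1303] 0.0443 208
scene wood 117 [488.1 130.8] [56.  14.5] 57.1 mean [487.4 127.8 219.4]
  rim fit [0.4852 0.1293] 0.0443 105
m1 ((0.6583133935928345, 0.19831056892871857), 0.03490840643644333)
m2 ((0.5225833654403687, 0.320279598236084), 0.03549928590655327)
p4 ((0.6743163466453552, 0.03537096828222275), 0.03448306396603584)
p6 ((0.5420239567756653, -0.35281652212142944), 0.034057121723890305)
wheel ((0.49046459794044495, 0.12637832760810852), 0.08571042865514755)
bat ((0.4874148666858673, -0.13025926053524017), 0.0810624435544014)
```

Emit:
{"method": "move_arm", "body": {
  "plan": [
    [0.8, -0.9, 0.2, 0.2],
    [0.8, -0.9, 0.4, 0.2],
    [0.8, -0.9, 0.4, 0.2],
    [0.8, -0.9, 0.4, 0.2],
    [0.8, -0.9, 0.4, 0.2]
  ],
  "claw": 85,
  "force": 40
}}

```text
t: 0.52
position: [0.2335, 0.4114, 0.2946]
tcp_rot: [-0.025, 3.14, 0.003]
ft_force: [-0.3, 1.2, -0.6]
gripper_width: 0.0848
gripper_force: 0.0
```

Emit:
{"method": "move_arm", "body": {
  "plan": [
    [0.8, -0.9, 0, 0.3],
    [0.8, -0.9, 0, 0.3],
    [0.8, -0.9, 0, 0.3],
    [0.8, -0.9, 0, 0.3],
    [0.8, -0.9, 0, 0.3],
    [0.8, -0.9, 0, 0.3]
  ]
}}

```text
t: 1.02
position: [0.3118, 0.3229, 0.2925]
tcp_rot: [0.76, -3.047, 0.0]
ft_force: [-0.0, -0.1, -0.6]
gripper_width: 0.0847
gripper_force: 0.0
```

Emit:
{"method": "move_arm", "body": {
  "plan": [
    [0.9, -1.0, 0, 0.3],
    [0.9, -1.0, 0, 0.3],
    [0.9, -1.0, 0, 0.3],
    [0.9, -1.0, 0, 0.3],
    [0.9, -1.0, 0, 0.3],
    [0.9, -1.0, 0, 0.3]
  ]
}}

```text
t: 1.52
position: [0.4023, 0.223, 0.2925]
tcp_rot: [1.45, -2.786, -0.001]
ft_force: [0.3, 0.6, 0.3]
gripper_width: 0.0849
gripper_force: 0.0
```

Emit:
{"method": "move_arm", "body": {
  "plan": [
    [0.83, -0.92, 0, 0.06],
    [0.83, -0.92, 0, 0.06],
    [0.83, -0.92, 0, 0.06],
    [0.83, -0.92, 0, 0.06],
    [0.83, -0.92, 0, 0.06]
  ]
}}

```text
t: 1.93
position: [0.4855, 0.131, 0.2924]
tcp_rot: [1.578, -2.715, -0.002]
ft_force: [-0.1, 0.5, -0.4]
gripper_width: 0.085
gripper_force: 0.0
```

Run:
```python
from h import *
f=eyes.grab_frame("wrist"); cv2.imwrite("pics/w1.png",f["color"][...,::-1])
from scipy.spatial.transform import Rotation as Ro
s=r.observe();print(s['position'],s['joint_positions'],Ro.from_rotvec(s['tcp_rot']).as_matrix().round(3))
```

```text
[0.48477562 0.1316634  0.29266433] [ 2.64758823e-01  8.75135479e-02  3.40393179e-03  1.48804712e+00
  8.09076084e-04 -7.90626234e-01] [[-0.493 -0.87  -0.002]
 [-0.87   0.493  0.   ]
 [ 0.     0.002 -1.   ]]
```

View pics/w1.png

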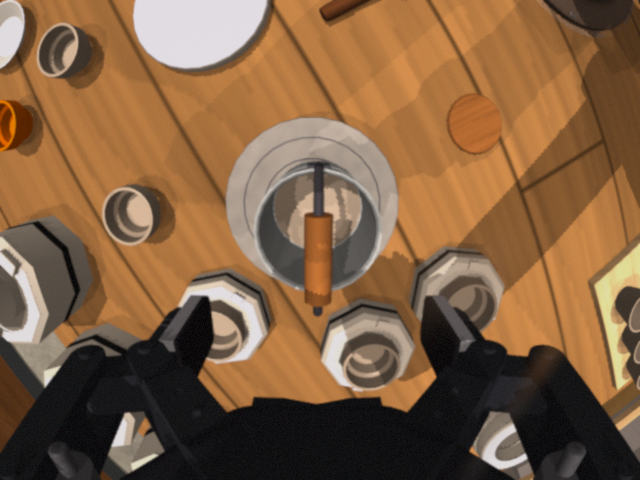

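The wooden grip (317,260) lies centred between the jaws and square to them. I descend and grip.

Emit:
{"method": "move_arm", "body": {
  "plan": [
    [0, 0, -0.25, 0],
    [0, 0, -0.5, 0],
    [0, 0, -0.76, 0],
    [0, 0, -0.76, 0],
    [0, 0, -0.76, 0]
  ]
}}

```text
t: 2.4
position: [0.4833, 0.132, 0.2168]
tcp_rot: [1.585, -2.709, -0.002]
ft_force: [0.4, -0.2, 0.0]
gripper_width: 0.085
gripper_force: 0.0
```

Emit:
{"method": "move_arm", "body": {
  "plan": [
    [0, 0, 0, 0],
    [0, 0, 0, 0],
    [0, 0, 0, 0],
    [0, 0, 0, 0],
    [0, 0, 0, 0],
    [0, 0, 0, 0],
    [0, 0, 0, 0],
    [0, 0, 0, 0],
    [0, 0, 0, 0],
    [0, 0, 0, 0]
  ],
  "claw": 0,
  "force": 60
}}

```text
t: 3.23
position: [0.4851, 0.1306, 0.2179]
tcp_rot: [-1.584, 2.712, 0.0]
ft_force: [-2.4, 0.4, 5.2]
gripper_width: 0.0143
gripper_force: 58.5
```

Emit:
{"method": "move_arm", "body": {
  "plan": [
    [0, 0, 0.05, 0],
    [0, 0, 0.1, 0],
    [0, 0, 0.15, 0],
    [0, 0, 0.2, 0],
    [0, 0, 0.25, 0],
    [0, 0, 0.3, 0],
    [0, 0, 0.3, 0],
    [0, 0, 0.3, 0]
  ]
}}

```text
t: 3.9
position: [0.4852, 0.1305, 0.2476]
tcp_rot: [-1.584, 2.712, -0.0]
ft_force: [-0.7, -0.0, -4.8]
gripper_width: 0.014
gripper_force: 58.6
```

Emit:
{"method": "move_arm", "body": {
  "plan": [
    [0, -0.1, 0, 0],
    [0, -0.25, 0, 0],
    [0, -0.4, 0, 0],
    [0, -0.55, 0, 0],
    [0, -0.7, 0, 0],
    [0, -0.85, 0, 0],
    [0, -1.0, 0, 0]
  ]
}}

```text
t: 4.48
position: [0.4846, 0.0291, 0.2469]
tcp_rot: [1.584, -2.712, 0.0]
ft_force: [0.6, 0.7, -4.6]
gripper_width: 0.0141
gripper_force: 58.5
```

Emit:
{"method": "move_arm", "body": {
  "plan": [
    [0, -0.15, 0, 0],
    [0, -0.3, 0, 0],
    [0, -0.45, 0, 0],
    [0, -0.6, 0, 0],
    [0, -0.75, 0, 0],
    [0, -0.85, 0, 0],
    [0, -0.95, 0, 0],
    [0, -1.0, 0, 0]
  ]
}}

```text
t: 5.15
position: [0.4848, -0.0708, 0.2471]
tcp_rot: [1.583, -2.713, 0.0]
ft_force: [-0.1, -0.4, -4.6]
gripper_width: 0.0143
gripper_force: 58.5
```

Emit:
{"method": "move_arm", "body": {
  "plan": [
    [0, -0.15, 0, 0],
    [0.02, -0.3, 0, 0],
    [0.02, -0.45, 0, 0],
    [0.02, -0.55, 0, 0],
    [0.02, -0.61, 0, 0],
    [0.02, -0.61, 0, 0],
    [0.02, -0.61, -0.15, 0],
    [0.02, -0.61, -0.3, 0],
    [0.02, -0.61, -0.4, 0],
    [0.02, -0.61, -0.5, 0],
    [0.02, -0.61, -0.58, 0],
    [0.02, -0.61, -0.64, 0],
    [0.02, -0.61, -0.68, 0],
    [0.02, -0.61, -0.7, 0],
    [0.02, -0.61, -0.7, 0],
    [0.02, -0.61, -0.7, 0]
  ]
}}

```text
t: 6.48
position: [0.4872, -0.1305, 0.1777]
tcp_rot: [-1.584, 2.712, -0.001]
ft_force: [0.3, -1.0, -4.5]
gripper_width: 0.0144
gripper_force: 58.6
```

Still carrying full weight; lower the last bit until the force changes.

Emit:
{"method": "move_arm", "body": {
  "plan": [
    [0, 0, -0.005, 0],
    [0, 0, -0.01, 0],
    [0, 0, -0.015, 0],
    [0, 0, -0.02, 0],
    [0, 0, -0.02, 0],
    [0, 0, -0.02, 0]
  ]
}}

```text
t: 6.98
position: [0.4872, -0.1306, 0.176]
tcp_rot: [-1.584, 2.712, -0.001]
ft_force: [-1.9, 0.9, 3.1]
gripper_width: 0.0145
gripper_force: 59.3
```

Emit:
{"method": "move_arm", "body": {
  "plan": [
    [0, 0, 0, 0],
    [0, 0, 0, 0],
    [0, 0, 0, 0],
    [0, 0, 0, 0],
    [0, 0, 0, 0],
    [0, 0, 0, 0],
    [0, 0, 0, 0],
    [0, 0, 0, 0],
    [0, 0, 0.2, 0],
    [0, 0, 0.5, 0],
    [0, 0, 0.8, 0],
    [0, 0, 0.9, 0],
    [0, 0, 0.9, 0]
  ],
  "claw": 85
}}

```text
t: 8.07
position: [0.4883, -0.1308, 0.2683]
tcp_rot: [-1.582, 2.71, -0.006]
ft_force: [0.9, -0.2, 0.2]
gripper_width: 0.0848
gripper_force: 0.0
```

```bash
cat >> h.py <<'E'
OBJ=dict(m1=(.656,.199,.069,.036),m2=(.521,.321,.069,.036),m3=(.394,.314,.069,.036),p4=(.673,.036,.048,.036),p5=(.652,-.185,.048,.036),p6=(.541,-.352,.048,.036),jar=(.418,-.321,.075,.032),dish=(.741,-.302,.024,.054),wheel=(.489,.127,.064,.087),bat=(.487,-.13,.022,.082))
def circ(f,g,z,R,tol=.005,pad=.02):
    Q=cloud(f).reshape(-1,3);g=np.array(g)
    for k in range(3):
        m=(abs(Q[:,2]-z)<tol)&(np.hypot(*(Q[:,:2]-g).T)<R+(pad if k==0 else .005))
        if m.sum()<8: return None
        (x,y),rr=cv2.minEnclosingCircle(Q[m][:,:2].astype(np.float32)); g=np.array([x,y])
    return round(x,4),round(y,4),round(rr,4),int(m.sum())
E
python3 - <<'E'
from h import *
for n in("top","scene"):
    f=eyes.grab_frame(n); can(n,f,[.487,-.13],.022)
    for k in("m1","m2","m3","p4","p5","p6","wheel"): x,y,z,R=OBJ[k]; print(k,circ(f,(x,y),z,R))
s=r.observe();print(s['t'],s['position'])
E
```

```text
top wood 15 [ 497.6 -109.6] [ 6.4 13.6] 88.4 mean [ 495.2 -109.3  178.5]
  rim fit [ 0.486 -0.129] 0.0436 63
m1 (0.6561, 0.1984, 0.034, 150)
m2 (0.521, 0.3214, 0.0342, 158)
m3 (0.3927, 0.3148, 0.0338, 167)
p4 (0.6723, 0.0359, 0.0342, 142)
p5 None
p6 None
wheel (0.4878, 0.1271, 0.085, 3759)
scene wood 94 [ 484.  -138.5] [36.1 14. ] 58.7 mean [ 484.6 -139.9  178.6]
  rim fit [ 0.4869 -0.1309] 0.0444 124
m1 (0.6585, 0.1981, 0.0351, 120)
m2 (0.5231, 0.3198, 0.035, 105)
m3 (0.3937, 0.3136, 0.0356, 105)
p4 (0.6736, 0.0359, 0.0345, 124)
p5 (0.6535, -0.1856, 0.0343, 166)
p6 (0.5421, -0.3523, 0.0341, 161)
wheel (0.4906, 0.1269, 0.0868, 2343)
8.1667 [ 0.48709088 -0.13051729  0.26469828]
```

The can stands on the bat, centred to about 1 mm. I go to pot5.

Emit:
{"method": "move_arm", "body": {
  "plan": [
    [0.4, -0.1, 0, 0],
    [0.8, -0.2, 0, 0],
    [1.0, -0.3, -0.2, 0],
    [1.0, -0.3, -0.4, 0],
    [1.0, -0.3, -0.4, 0],
    [1.0, -0.3, -0.4, 0]
  ]
}}

```text
t: 8.67
position: [0.5856, -0.1601, 0.2223]
tcp_rot: [1.582, -2.709, -0.007]
ft_force: [-0.5, -0.4, -0.3]
gripper_width: 0.0849
gripper_force: 0.0
```

Emit:
{"method": "move_arm", "body": {
  "plan": [
    [0.35, -0.1, -0.2, 0],
    [0.65, -0.25, -0.5, 0],
    [0.65, -0.25, -0.8, 0],
    [0.65, -0.25, -1.0, 0],
    [0.65, -0.25, -1.0, 0],
    [0.65, -0.25, -1.0, 0],
    [0.65, -0.25, -1.0, 0],
    [0.65, -0.25, -1.0, 0]
  ]
}}

```text
t: 9.33
position: [0.6529, -0.1856, 0.1286]
tcp_rot: [-1.583, 2.71, -0.005]
ft_force: [-0.4, 0.5, 0.2]
gripper_width: 0.0852
gripper_force: 0.0
```

Run:
```python
from h import *
f=eyes.grab_frame("wrist"); cv2.imwrite("pics/w2.png",f["color"][...,::-1])
s=r.observe();print(s['position'],s['joint_positions'])
```

```text
[ 0.65286985 -0.1856809   0.12839555] [-2.77072589e-01  4.36987987e-01  9.80671342e-02  1.22756574e+00
 -4.52487990e-05 -1.33428264e+00]
```

View pics/w2.png

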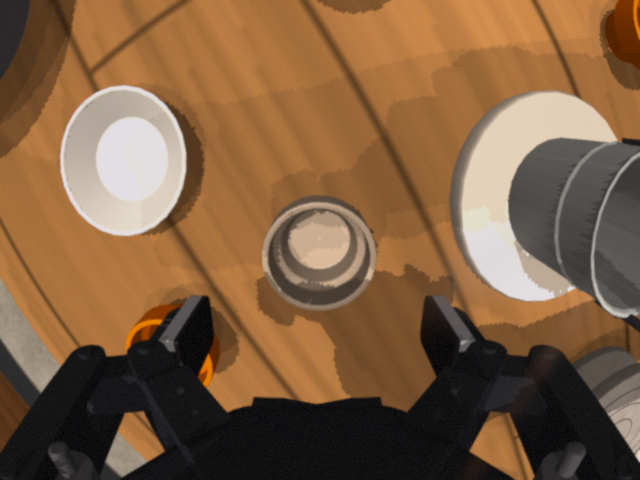

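Pot5 is centred between the jaws at (320,252). Lower, grip and lift.

Emit:
{"method": "move_arm", "body": {
  "plan": [
    [0, 0, -0.3, 0],
    [0, 0, -0.6, 0],
    [0, 0, -0.75, 0],
    [0, 0, -0.82, 0],
    [0, 0, -0.82, 0],
    [0, 0, -0.82, 0],
    [0, 0, -0.82, 0]
  ]
}}

```text
t: 9.97
position: [0.6532, -0.1858, 0.0456]
tcp_rot: [-1.583, 2.711, -0.004]
ft_force: [0.5, -0.4, 0.2]
gripper_width: 0.0852
gripper_force: 0.0
```

Emit:
{"method": "move_arm", "body": {
  "plan": [
    [0, 0, 0, 0],
    [0, 0, 0, 0],
    [0, 0, 0, 0],
    [0, 0, 0, 0],
    [0, 0, 0, 0],
    [0, 0, 0, 0],
    [0, 0, 0, 0],
    [0, 0, 0.2, 0],
    [0, 0, 0.4, 0],
    [0, 0, 0.6, 0],
    [0, 0, 0.8, 0],
    [0, 0, 1.0, 0],
    [0, 0, 1.0, 0]
  ],
  "claw": 55,
  "force": 40
}}

```text
t: 11.05
position: [0.654, -0.1861, 0.1488]
tcp_rot: [-1.582, 2.708, -0.009]
ft_force: [0.1, 0.2, -0.8]
gripper_width: 0.0662
gripper_force: 45.4
```

Run:
```python
from h import *
f=eyes.grab_frame("wrist"); cv2.imwrite("pics/w3.png",f["color"][...,::-1])
s=r.observe();print(s['position'],s['ft_force'],s['gripper_width'])
```

```text
[ 0.6535174  -0.18592625  0.14642006] [ 0.10492755  1.36481254 -1.4344768 ] 0.06579633022896593
```

View pics/w3.png

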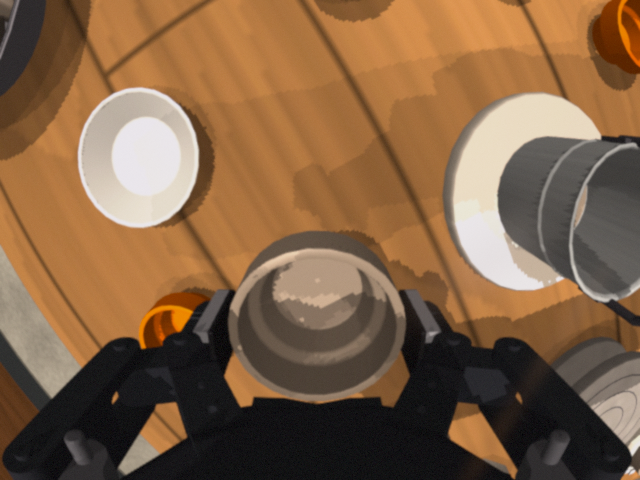

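Pot5 is held level by its collar. Carry it to the wheel, keeping clear of the can.

Emit:
{"method": "move_arm", "body": {
  "plan": [
    [0, 0.2, 0, 0],
    [0, 0.45, 0, 0],
    [0, 0.7, 0, 0],
    [0, 1.0, 0, 0]
  ]
}}

```text
t: 11.43
position: [0.6513, -0.0853, 0.1417]
tcp_rot: [1.581, -2.713, -0.001]
ft_force: [0.0, 0.9, -1.9]
gripper_width: 0.0661
gripper_force: 45.3
```

Emit:
{"method": "move_arm", "body": {
  "plan": [
    [0, 0.3, 0, 0],
    [-0.2, 0.6, 0, 0],
    [-0.4, 0.85, 0, 0],
    [-0.65, 1.0, 0, 0]
  ]
}}

```text
t: 11.77
position: [0.5861, 0.0169, 0.1414]
tcp_rot: [1.586, -2.71, -0.002]
ft_force: [-0.2, 0.1, -0.1]
gripper_width: 0.066
gripper_force: 45.4
```

Emit:
{"method": "move_arm", "body": {
  "plan": [
    [-0.25, 0.25, 0, 0],
    [-0.5, 0.5, 0, 0],
    [-0.75, 0.75, 0, 0],
    [-0.9, 0.9, 0, 0],
    [-1.0, 1.0, 0, 0],
    [-1.0, 1.0, 0, 0]
  ]
}}

```text
t: 12.27
position: [0.485, 0.1158, 0.1426]
tcp_rot: [1.587, -2.71, -0.001]
ft_force: [0.0, 0.2, -0.6]
gripper_width: 0.0658
gripper_force: 45.4
```

Emit:
{"method": "move_arm", "body": {
  "plan": [
    [0, 0.12, 0, 0],
    [0, 0.12, -0.1, 0],
    [0, 0.12, -0.2, 0],
    [0, 0.12, -0.27, 0],
    [0, 0.12, -0.32, 0],
    [0, 0.12, -0.34, 0],
    [0, 0.12, -0.34, 0],
    [0, 0.12, -0.34, 0]
  ]
}}

```text
t: 12.93
position: [0.4867, 0.1258, 0.1097]
tcp_rot: [1.582, -2.713, -0.0]
ft_force: [-5.3, -0.6, 8.4]
gripper_width: 0.0659
gripper_force: 46.2
```

Emit:
{"method": "move_arm", "body": {
  "plan": [
    [0, 0, 0, 0],
    [0, 0, 0, 0],
    [0, 0, 0, 0],
    [0, 0, 0, 0],
    [0, 0, 0, 0],
    [0, 0, 0.1, 0],
    [0, 0, 0.3, 0],
    [0, 0, 0.6, 0],
    [0.2, -0.1, 0.9, 0],
    [0.6, -0.3, 0.9, 0],
    [1.0, -0.5, 0.9, 0],
    [1.0, -0.5, 0.9, 0]
  ],
  "claw": 85
}}

```text
t: 13.93
position: [0.5918, 0.0743, 0.1997]
tcp_rot: [-1.58, 2.713, -0.004]
ft_force: [-1.3, -0.2, -0.8]
gripper_width: 0.0852
gripper_force: 0.0
```

Emit:
{"method": "move_arm", "body": {
  "plan": [
    [0.35, -0.2, -0.1, 0],
    [0.7, -0.3, -0.4, 0],
    [0.85, -0.4, -0.7, 0],
    [0.85, -0.4, -0.9, 0],
    [0.85, -0.4, -0.9, 0],
    [0.85, -0.4, -0.9, 0],
    [0.85, -0.4, -0.9, 0]
  ]
}}

```text
t: 14.52
position: [0.6722, 0.0369, 0.1113]
tcp_rot: [-1.584, 2.711, -0.001]
ft_force: [0.0, -0.7, 0.7]
gripper_width: 0.0848
gripper_force: 0.0
```

Run:
```python
from h import *
for n in("top","scene"):
    f=eyes.grab_frame(n); print(n,"stack",circ(f,(.488,.127),.112,.036),"p4",circ(f,(.673,.036),.048,.036)); can(n,f,[.487,-.13],.022)
s=r.observe();print(s['position'],s['ft_force'],s['gripper_width'])
```

```text
top stack (0.4856, 0.1521, 0.0197, 35) p4 None
top wood 159 [ 486.9 -129.7] [52.9 15.4] 58.9 mean [ 486.1 -129.5  178.9]
  rim fit [ 0.4855 -0.1302] 0.0442 183
scene stack (0.4898, 0.1256, 0.0354, 128) p4 (0.6742, 0.0356, 0.0349, 113)
scene wood 148 [ 491.9 -125.2] [66.1 13.4] 59.8 mean [ 489.4 -131.1  177.7]
  rim fit [ 0.4869 -0.131 ] 0.0443 136
[0.6726885  0.0370544  0.11218295] [ 0.77742724 -0.10943433  0.08868111] 0.08480591022724543
```

Emit:
{"method": "move_arm", "body": {
  "plan": [
    [0, -0.01, -0.3, 0],
    [0, -0.01, -0.5, 0],
    [0, -0.01, -0.62, 0],
    [0, -0.01, -0.66, 0],
    [0, -0.01, -0.66, 0],
    [0, -0.01, -0.66, 0]
  ]
}}

```text
t: 15.12
position: [0.6727, 0.0357, 0.0448]
tcp_rot: [-1.584, 2.711, -0.001]
ft_force: [-0.3, 0.1, 0.2]
gripper_width: 0.0854
gripper_force: 0.0
```

Emit:
{"method": "move_arm", "body": {
  "plan": [
    [0, 0, 0, 0],
    [0, 0, 0, 0],
    [0, 0, 0, 0],
    [0, 0, 0, 0],
    [0, 0, 0, 0],
    [0, 0, 0, 0],
    [0, 0, 0, 0],
    [0, 0, 0.2, 0],
    [0, 0, 0.4, 0],
    [0, 0, 0.6, 0],
    [0, 0, 0.8, 0],
    [0, 0, 1.0, 0],
    [0, 0, 1.0, 0]
  ],
  "claw": 55,
  "force": 40
}}

```text
t: 16.2
position: [0.6742, 0.0356, 0.1489]
tcp_rot: [-1.581, 2.707, -0.006]
ft_force: [0.8, -0.2, -0.7]
gripper_width: 0.0664
gripper_force: 45.3
```

Emit:
{"method": "move_arm", "body": {
  "plan": [
    [-0.2, 0.1, 0.2, 0],
    [-0.4, 0.2, 0.4, 0],
    [-0.6, 0.3, 0.4, 0],
    [-0.8, 0.4, 0.4, 0],
    [-0.9, 0.45, 0.4, 0],
    [-0.9, 0.45, 0.4, 0],
    [-0.9, 0.45, 0.4, 0]
  ]
}}

```text
t: 16.78
position: [0.582, 0.0806, 0.1832]
tcp_rot: [-1.585, 2.712, -0.001]
ft_force: [0.5, -0.8, -1.8]
gripper_width: 0.0662
gripper_force: 45.4
```

Emit:
{"method": "move_arm", "body": {
  "plan": [
    [-0.3, 0.15, 0, 0],
    [-0.6, 0.3, 0, 0],
    [-0.8, 0.4, 0, 0],
    [-0.94, 0.455, 0, 0],
    [-0.94, 0.455, 0, 0],
    [-0.94, 0.455, 0, 0],
    [-0.94, 0.455, 0, 0]
  ]
}}

```text
t: 17.37
position: [0.4894, 0.1257, 0.1832]
tcp_rot: [-1.583, 2.713, -0.001]
ft_force: [-0.5, 0.2, -1.4]
gripper_width: 0.0666
gripper_force: 45.5
```

Run:
```python
from h import *
s=r.observe();print(s['position'],s['ft_force'])
for n in("scene","top"):
    f=eyes.grab_frame(n); print(n,"held rim",circ(f,s['position'][:2],s['position'][2]+.003,.036),"stack",circ(f,(.488,.126),.112,.036,pad=.008))
    cv2.imwrite(f"pics/{n}4.png",cv2.resize(f["color"][150:330,250:430] if n=="scene" else f["color"][150:330,180:360],None,fx=3,fy=3)[...,::-1])
```

```text
[0.48936692 0.12568884 0.18319289] [-0.47889446  0.24577832 -1.40906051]
scene held rim (0.4933, 0.1231, 0.0397, 88) stack (0.4876, 0.1244, 0.0341, 82)
top held rim (0.4871, 0.1051, 0.0289, 55) stack (0.48, 0.1096, 0.0286, 49)
```

View pics/scene4.png

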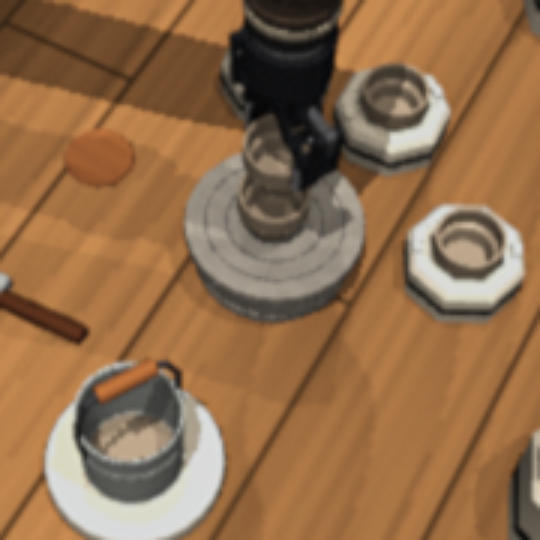

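The held pot sits upright right above the first one. Descend in small steps.

Emit:
{"method": "move_arm", "body": {
  "plan": [
    [-0.01, 0, -0.1, 0],
    [-0.01, 0, -0.2, 0],
    [-0.01, 0, -0.26, 0],
    [-0.01, 0, -0.31, 0],
    [-0.01, 0, -0.36, 0],
    [-0.01, 0, -0.4, 0],
    [-0.01, 0, -0.4, 0],
    [-0.01, 0, -0.4, 0]
  ]
}}

```text
t: 18.13
position: [0.4869, 0.126, 0.1432]
tcp_rot: [1.584, -2.713, -0.0]
ft_force: [0.4, 0.3, -1.3]
gripper_width: 0.0669
gripper_force: 45.5
```

Emit:
{"method": "move_arm", "body": {
  "plan": [
    [0, 0, -0.03, 0],
    [0, 0, -0.06, 0],
    [0, 0, -0.08, 0],
    [0, 0, -0.09, 0],
    [0, 0, -0.095, 0],
    [0, 0, -0.095, 0],
    [0, 0, -0.095, 0]
  ]
}}

```text
t: 18.72
position: [0.4871, 0.126, 0.1339]
tcp_rot: [-1.584, 2.713, -0.0]
ft_force: [-0.6, -0.4, -2.2]
gripper_width: 0.0663
gripper_force: 45.5
```

Emit:
{"method": "move_arm", "body": {
  "plan": [
    [0, 0, 0, 0],
    [0, 0, 0, 0],
    [0, 0, 0, 0],
    [0, 0, 0, 0],
    [0, 0, 0, 0],
    [0, 0, 0.1, 0],
    [0, 0, 0.3, 0],
    [0, 0, 0.6, 0],
    [0.3, 0.1, 0.7, 0],
    [0.7, 0.3, 0.7, 0],
    [1.0, 0.4, 0.7, 0],
    [1.0, 0.4, 0.7, 0],
    [1.0, 0.4, 0.7, 0]
  ],
  "claw": 85
}}

```text
t: 19.8
position: [0.588, 0.1665, 0.2029]
tcp_rot: [1.584, -2.711, -0.001]
ft_force: [-1.0, -0.2, 0.4]
gripper_width: 0.085
gripper_force: 0.0
```

Emit:
{"method": "move_arm", "body": {
  "plan": [
    [0.35, 0.2, -0.2, 0],
    [0.7, 0.33, -0.5, 0],
    [0.7, 0.33, -0.7, 0],
    [0.7, 0.33, -0.8, 0],
    [0.7, 0.33, -0.8, 0],
    [0.7, 0.33, -0.8, 0],
    [0.7, 0.33, -0.8, 0]
  ]
}}

```text
t: 20.38
position: [0.6567, 0.1987, 0.1265]
tcp_rot: [-1.583, 2.711, -0.001]
ft_force: [0.8, -0.4, -0.5]
gripper_width: 0.0851
gripper_force: 0.0
```

Run:
```python
from h import *
for n in("top","scene"):
    f=eyes.grab_frame(n); print(n,"stack",circ(f,(.488,.127),.136,.036),"low",circ(f,(.488,.127),.112,.036),"m1",circ(f,(.656,.199),.069,.036)); can(n,f,[.487,-.13],.022)
s=r.observe();print(s['position'],s['ft_force'],s['gripper_width'])
```

```text
top stack (0.4867, 0.1261, 0.0337, 131) low (0.485, 0.1244, 0.0328, 180) m1 (0.6539, 0.1922, 0.0326, 78)
top wood 161 [ 486.9 -129.6] [52.9 15.3] 58.9 mean [ 486.1 -129.6  178.8]
  rim fit [ 0.4855 -0.1301] 0.0443 190
scene stack (0.4878, 0.1265, 0.0351, 125) low (0.4887, 0.1249, 0.0339, 141) m1 (0.6575, 0.1979, 0.0354, 113)
scene wood 147 [ 491.6 -125.2] [66.9 14.5] 62.6 mean [ 489.6 -130.7  177.8]
  rim fit [ 0.487 -0.131] 0.0443 138
[0.65723651 0.19886975 0.12668325] [-0.34389636  0.6519726   0.40304081] 0.08477937144402159
```

Two are nested home. Take the mould1 pot.

Emit:
{"method": "move_arm", "body": {
  "plan": [
    [0, 0, -0.2, 0],
    [0, 0, -0.4, 0],
    [0, 0, -0.5, 0],
    [0, 0, -0.57, 0],
    [0, 0, -0.57, 0],
    [0, 0, -0.57, 0]
  ]
}}

```text
t: 20.98
position: [0.6572, 0.199, 0.0676]
tcp_rot: [-1.584, 2.712, -0.0]
ft_force: [-0.2, 0.6, 0.8]
gripper_width: 0.0851
gripper_force: 0.0
```

Emit:
{"method": "move_arm", "body": {
  "plan": [
    [0, 0, 0, 0],
    [0, 0, 0, 0],
    [0, 0, 0, 0],
    [0, 0, 0, 0],
    [0, 0, 0, 0],
    [0, 0, 0, 0],
    [0, 0, 0, 0],
    [0, 0, 0.1, 0],
    [0, 0, 0.2, 0],
    [0, 0, 0.35, 0],
    [0, 0, 0.5, 0],
    [0, 0, 0.7, 0],
    [0, 0, 0.9, 0],
    [0, 0, 1.0, 0],
    [0, 0, 1.0, 0]
  ],
  "claw": 55,
  "force": 40
}}

```text
t: 22.23
position: [0.6584, 0.1994, 0.1707]
tcp_rot: [-1.581, 2.708, -0.002]
ft_force: [0.5, -0.6, -0.3]
gripper_width: 0.066
gripper_force: 45.0
```

Emit:
{"method": "move_arm", "body": {
  "plan": [
    [-0.2, -0.1, 0.2, 0],
    [-0.4, -0.2, 0.4, 0],
    [-0.6, -0.3, 0.4, 0],
    [-0.8, -0.35, 0.4, 0],
    [-0.9, -0.4, 0.4, 0],
    [-0.9, -0.4, 0.4, 0],
    [-0.9, -0.4, 0.4, 0]
  ]
}}

```text
t: 22.82
position: [0.5667, 0.1589, 0.2065]
tcp_rot: [1.584, -2.713, -0.0]
ft_force: [0.1, -0.3, -1.2]
gripper_width: 0.0656
gripper_force: 45.3
```

Emit:
{"method": "move_arm", "body": {
  "plan": [
    [-0.3, -0.1, 0, 0],
    [-0.6, -0.25, 0, 0],
    [-0.75, -0.3, 0, 0],
    [-0.79, -0.33, 0, 0],
    [-0.79, -0.33, 0, 0],
    [-0.79, -0.33, -0.1, 0],
    [-0.79, -0.33, -0.2, 0],
    [-0.79, -0.33, -0.26, 0],
    [-0.79, -0.33, -0.31, 0],
    [-0.79, -0.33, -0.36, 0],
    [-0.79, -0.33, -0.4, 0],
    [-0.79, -0.33, -0.4, 0]
  ]
}}

```text
t: 23.82
position: [0.4877, 0.1259, 0.1656]
tcp_rot: [1.584, -2.711, -0.001]
ft_force: [-0.2, 0.9, -1.8]
gripper_width: 0.0659
gripper_force: 45.3
```

Emit:
{"method": "move_arm", "body": {
  "plan": [
    [0, 0, -0.02, 0],
    [0, 0, -0.04, 0],
    [0, 0, -0.06, 0],
    [0, 0, -0.07, 0],
    [0, 0, -0.07, 0],
    [0, 0, -0.07, 0]
  ]
}}

```text
t: 24.32
position: [0.4881, 0.126, 0.1599]
tcp_rot: [-1.584, 2.713, -0.0]
ft_force: [-0.4, 0.2, -1.4]
gripper_width: 0.0657
gripper_force: 45.3
```

Emit:
{"method": "move_arm", "body": {
  "plan": [
    [0, 0, 0, 0],
    [0, 0, 0, 0],
    [0, 0, 0, 0],
    [0, 0, 0, 0],
    [0, 0, 0, 0],
    [0, 0, 0.1, 0],
    [0, 0, 0.3, 0],
    [0, 0, 0.6, 0],
    [0, 0.2, 0.6, 0],
    [0.1, 0.6, 0.6, 0],
    [0.17, 1.0, 0.6, 0],
    [0.17, 1.0, 0.6, 0],
    [0.17, 1.0, 0.6, 0]
  ],
  "claw": 85
}}

```text
t: 25.4
position: [0.5052, 0.2278, 0.22]
tcp_rot: [1.588, -2.71, 0.0]
ft_force: [-0.5, -0.4, 0.9]
gripper_width: 0.0848
gripper_force: 0.0
```

Emit:
{"method": "move_arm", "body": {
  "plan": [
    [0.1, 0.35, -0.2, 0],
    [0.17, 0.7, -0.5, 0],
    [0.17, 0.95, -0.7, 0],
    [0.17, 0.95, -0.9, 0],
    [0.17, 0.95, -0.9, 0],
    [0.17, 0.95, -0.9, 0],
    [0.17, 0.95, -0.9, 0]
  ]
}}

```text
t: 25.98
position: [0.5225, 0.3201, 0.1315]
tcp_rot: [-1.582, 2.713, -0.0]
ft_force: [-0.2, -0.1, 0.1]
gripper_width: 0.0847
gripper_force: 0.0
```

Run:
```python
from h import *
for n in("top","scene"):
    f=eyes.grab_frame(n); print(n,"stack",circ(f,(.488,.127),.160,.036),"m2",circ(f,(.521,.321),.069,.036)); can(n,f,[.487,-.13],.022)
s=r.observe();print(s['position'],s['ft_force'],s['gripper_width'])
```

```text
top stack (0.4868, 0.1251, 0.0339, 177) m2 (0.5202, 0.3208, 0.034, 119)
top wood 147 [ 478.6 -177. ] [47.2 15.4] 61.1 mean [ 478.7 -176.5  178.7]
  rim fit [ 0.4777 -0.1781] 0.043 67
scene stack (0.4877, 0.1234, 0.0365, 135) m2 (0.522, 0.3195, 0.0352, 99)
scene wood 128 [ 481.2 -177.9] [45.8 14.8] 56.9 mean [ 481.8 -179.1  178.1]
  rim fit [ 0.4788 -0.1785] 0.0428 59
[0.52299493 0.32038817 0.13212913] [-0.41066715 -0.36960682  0.06954552] 0.08522582917436199
```

The can was knocked about 48 mm aside, and I will put it back after the pots. I carry on with mould2.

Emit:
{"method": "move_arm", "body": {
  "plan": [
    [-0.01, 0, -0.2, 0],
    [-0.01, 0, -0.4, 0],
    [-0.01, 0, -0.55, 0],
    [-0.01, 0, -0.63, 0],
    [-0.01, 0, -0.63, 0],
    [-0.01, 0, -0.63, 0]
  ]
}}

```text
t: 26.58
position: [0.5215, 0.3208, 0.0679]
tcp_rot: [-1.583, 2.713, -0.0]
ft_force: [-0.2, 0.2, 0.2]
gripper_width: 0.0852
gripper_force: 0.0
```

Emit:
{"method": "move_arm", "body": {
  "plan": [
    [0, 0, 0, 0],
    [0, 0, 0, 0],
    [0, 0, 0, 0],
    [0, 0, 0, 0],
    [0, 0, 0, 0],
    [0, 0, 0, 0],
    [0, 0, 0, 0],
    [0, 0, 0.1, 0],
    [0, 0, 0.2, 0],
    [0, 0, 0.35, 0],
    [0, 0, 0.5, 0],
    [0, 0, 0.7, 0],
    [0, 0, 0.9, 0],
    [0, 0, 1.0, 0],
    [0, 0, 1.0, 0]
  ],
  "claw": 55,
  "force": 40
}}

```text
t: 27.83
position: [0.5224, 0.3218, 0.1705]
tcp_rot: [-1.581, 2.708, 0.0]
ft_force: [-0.1, 0.4, -1.6]
gripper_width: 0.0655
gripper_force: 45.0
```

Emit:
{"method": "move_arm", "body": {
  "plan": [
    [-0.05, -0.2, 0.2, 0],
    [-0.1, -0.4, 0.4, 0],
    [-0.12, -0.6, 0.6, 0],
    [-0.15, -0.8, 0.65, 0],
    [-0.17, -0.95, 0.65, 0],
    [-0.17, -0.95, 0.65, 0],
    [-0.17, -0.95, 0.65, 0]
  ]
}}

```text
t: 28.42
position: [0.5037, 0.2253, 0.2307]
tcp_rot: [1.582, -2.713, -0.001]
ft_force: [1.0, -0.4, -1.3]
gripper_width: 0.0656
gripper_force: 45.2
```

Emit:
{"method": "move_arm", "body": {
  "plan": [
    [-0.05, -0.3, 0, 0],
    [-0.1, -0.6, 0, 0],
    [-0.14, -0.85, 0, 0],
    [-0.16, -0.99, 0, 0],
    [-0.16, -0.99, 0, 0],
    [-0.16, -0.99, -0.1, 0],
    [-0.16, -0.99, -0.2, 0],
    [-0.16, -0.99, -0.26, 0],
    [-0.16, -0.99, -0.31, 0],
    [-0.16, -0.99, -0.36, 0],
    [-0.16, -0.99, -0.4, 0],
    [-0.16, -0.99, -0.4, 0]
  ]
}}

```text
t: 29.42
position: [0.4876, 0.1272, 0.1907]
tcp_rot: [1.584, -2.711, -0.001]
ft_force: [0.2, 0.2, -2.3]
gripper_width: 0.0656
gripper_force: 45.1
```

Emit:
{"method": "move_arm", "body": {
  "plan": [
    [0, 0, -0.02, 0],
    [0, 0, -0.04, 0],
    [0, 0, -0.06, 0],
    [0, 0, -0.07, 0],
    [0, 0, -0.07, 0],
    [0, 0, -0.07, 0]
  ]
}}

```text
t: 29.92
position: [0.488, 0.1269, 0.1849]
tcp_rot: [-1.584, 2.713, -0.0]
ft_force: [1.3, 0.4, -1.4]
gripper_width: 0.0654
gripper_force: 45.2
```

Emit:
{"method": "move_arm", "body": {
  "plan": [
    [0, -0.01, -0.01, 0],
    [0, -0.01, -0.015, 0],
    [0, -0.01, -0.015, 0],
    [0, -0.01, -0.015, 0]
  ]
}}

```text
t: 30.25
position: [0.4883, 0.1261, 0.184]
tcp_rot: [-1.584, 2.712, -0.0]
ft_force: [-1.5, 0.2, 4.4]
gripper_width: 0.0652
gripper_force: 45.7
```

Emit:
{"method": "move_arm", "body": {
  "plan": [
    [0, 0, 0, 0],
    [0, 0, 0, 0],
    [0, 0, 0, 0],
    [0, 0, 0, 0],
    [0, 0, 0, 0],
    [0, 0, 0.1, 0],
    [0, 0, 0.3, 0],
    [0, 0, 0.55, 0],
    [-0.1, 0.2, 0.55, 0],
    [-0.3, 0.6, 0.55, 0],
    [-0.45, 0.95, 0.55, 0],
    [-0.45, 0.95, 0.55, 0],
    [-0.45, 0.95, 0.55, 0]
  ],
  "claw": 85
}}

```text
t: 31.33
position: [0.4423, 0.2227, 0.2391]
tcp_rot: [-1.589, 2.709, -0.0]
ft_force: [0.5, -0.7, 0.6]
gripper_width: 0.085
gripper_force: 0.0
```

Emit:
{"method": "move_arm", "body": {
  "plan": [
    [-0.2, 0.35, -0.2, 0],
    [-0.4, 0.7, -0.5, 0],
    [-0.49, 0.94, -0.7, 0],
    [-0.49, 0.94, -1.0, 0],
    [-0.49, 0.94, -1.0, 0],
    [-0.49, 0.94, -1.0, 0],
    [-0.49, 0.94, -1.0, 0]
  ]
}}

```text
t: 31.92
position: [0.3952, 0.3143, 0.1399]
tcp_rot: [-1.581, 2.713, -0.0]
ft_force: [0.5, -0.1, 0.5]
gripper_width: 0.0852
gripper_force: 0.0
```

Run:
```python
from h import *
for n in("top","scene"):
    f=eyes.grab_frame(n); print(n,"stack",circ(f,(.488,.127),.184,.036),"m3",circ(f,(.393,.314),.069,.036)); can(n,f,[.479,-.178],.022)
s=r.observe();print(s['position'],s['ft_force'],s['gripper_width'])
```

```text
top stack (0.4874, 0.1259, 0.0336, 183) m3 (0.392, 0.3136, 0.0336, 111)
top wood 164 [ 477.9 -179.1] [51.4 14.8] 59.3 mean [ 477.4 -179.   178.8]
  rim fit [ 0.4771 -0.1795] 0.0443 190
scene stack (0.4881, 0.1267, 0.0355, 144) m3 (0.3947, 0.315, 0.0351, 85)
scene wood 150 [ 478.8 -180.7] [52.4 15.4] 59.5 mean [ 479.9 -182.4  178.1]
  rim fit [ 0.4784 -0.1803] 0.0443 152
[0.39572485 0.31473258 0.14061127] [ 0.56729664 -0.29272336  0.53790857] 0.08512287183666176
```

Emit:
{"method": "move_arm", "body": {
  "plan": [
    [-0.015, 0, -0.2, 0],
    [-0.015, 0, -0.4, 0],
    [-0.015, 0, -0.6, 0],
    [-0.015, 0, -0.71, 0],
    [-0.015, 0, -0.71, 0],
    [-0.015, 0, -0.71, 0]
  ]
}}

```text
t: 32.52
position: [0.3931, 0.3148, 0.0682]
tcp_rot: [-1.583, 2.713, 0.0]
ft_force: [-1.0, -0.6, 0.6]
gripper_width: 0.0847
gripper_force: 0.0
```

Emit:
{"method": "move_arm", "body": {
  "plan": [
    [0, 0, 0, 0],
    [0, 0, 0, 0],
    [0, 0, 0, 0],
    [0, 0, 0, 0],
    [0, 0, 0, 0],
    [0, 0, 0, 0],
    [0, 0, 0, 0],
    [0, 0, 0.1, 0],
    [0, 0, 0.2, 0],
    [0, 0, 0.35, 0],
    [0, 0, 0.5, 0],
    [0, 0, 0.7, 0],
    [0, 0, 0.9, 0],
    [0, 0, 1.0, 0],
    [0, 0, 1.0, 0]
  ],
  "claw": 55,
  "force": 40
}}

```text
t: 33.77
position: [0.3938, 0.3161, 0.1707]
tcp_rot: [-1.582, 2.708, 0.001]
ft_force: [0.8, 0.9, -0.8]
gripper_width: 0.0663
gripper_force: 45.0
```

Emit:
{"method": "move_arm", "body": {
  "plan": [
    [0.1, -0.2, 0.2, 0],
    [0.2, -0.4, 0.4, 0],
    [0.3, -0.6, 0.6, 0],
    [0.4, -0.8, 0.8, 0],
    [0.47, -0.94, 0.9, 0],
    [0.47, -0.94, 0.9, 0],
    [0.47, -0.94, 0.9, 0]
  ]
}}

```text
t: 34.35
position: [0.4398, 0.2206, 0.2569]
tcp_rot: [-1.582, 2.714, 0.0]
ft_force: [-0.7, 0.2, -2.0]
gripper_width: 0.0661
gripper_force: 45.3
```

Emit:
{"method": "move_arm", "body": {
  "plan": [
    [0.15, -0.3, 0, 0],
    [0.3, -0.6, 0, 0],
    [0.43, -0.85, 0, 0],
    [0.48, -0.94, 0, 0],
    [0.48, -0.94, 0, 0],
    [0.48, -0.94, -0.1, 0],
    [0.48, -0.94, -0.2, 0],
    [0.48, -0.94, -0.26, 0],
    [0.48, -0.94, -0.31, 0],
    [0.48, -0.94, -0.36, 0],
    [0.48, -0.94, -0.41, 0],
    [0.48, -0.94, -0.41, 0]
  ]
}}

```text
t: 35.35
position: [0.487, 0.1272, 0.2152]
tcp_rot: [1.584, -2.711, -0.001]
ft_force: [-0.5, -0.5, -1.9]
gripper_width: 0.0659
gripper_force: 45.4
```

Emit:
{"method": "move_arm", "body": {
  "plan": [
    [0, 0, -0.02, 0],
    [0, 0, -0.04, 0],
    [0, 0, -0.06, 0],
    [0, 0, -0.075, 0],
    [0, 0, -0.075, 0],
    [0, 0, -0.075, 0]
  ]
}}

```text
t: 35.85
position: [0.4876, 0.1269, 0.2089]
tcp_rot: [-1.584, 2.713, -0.0]
ft_force: [-1.1, -0.0, -0.9]
gripper_width: 0.0663
gripper_force: 45.4
```

Emit:
{"method": "move_arm", "body": {
  "plan": [
    [0, -0.01, -0.01, 0],
    [0, -0.01, -0.015, 0],
    [0, -0.01, -0.015, 0],
    [0, -0.01, -0.015, 0]
  ]
}}

```text
t: 36.18
position: [0.4878, 0.1265, 0.2086]
tcp_rot: [-1.583, 2.711, 0.001]
ft_force: [-1.5, 1.0, 6.0]
gripper_width: 0.0662
gripper_force: 46.0
```

Emit:
{"method": "move_arm", "body": {
  "plan": [
    [0, 0, 0, 0],
    [0, 0, 0, 0],
    [0, 0, 0, 0],
    [0, 0, 0, 0],
    [0, 0, 0, 0],
    [0, 0, 0.1, 0],
    [0, 0, 0.3, 0],
    [0, 0, 0.6, 0],
    [0, -0.2, 0.6, 0],
    [0, -0.6, 0.6, 0],
    [0, -1.0, 0.6, 0],
    [0, -1.0, 0.6, 0]
  ],
  "claw": 85
}}

```text
t: 37.18
position: [0.4875, 0.021, 0.2684]
tcp_rot: [1.577, -2.717, 0.004]
ft_force: [-0.5, 0.5, 0.0]
gripper_width: 0.0848
gripper_force: 0.0
```

Emit:
{"method": "move_arm", "body": {
  "plan": [
    [0, -0.4, 0, 0],
    [-0.1, -0.8, 0, 0],
    [-0.1, -1.0, 0, 0],
    [-0.1, -1.0, 0, 0]
  ]
}}

```text
t: 37.52
position: [0.4772, -0.0771, 0.268]
tcp_rot: [1.578, -2.716, 0.002]
ft_force: [-0.1, 0.7, 1.1]
gripper_width: 0.0849
gripper_force: 0.0
```

Emit:
{"method": "move_arm", "body": {
  "plan": [
    [0, -0.4, 0, 0],
    [0, -0.8, 0, 0],
    [0, -1.0, 0, 0],
    [0, -1.05, 0, 0]
  ]
}}

```text
out of range; nothing moved
```

Run:
```python
from h import *
for n in("top","scene"):
    f=eyes.grab_frame(n); print(n,"stack",circ(f,(.488,.127),.208,.036)); can(n,f,[.478,-.18],.022)
f=eyes.grab_frame("wrist"); cv2.imwrite("pics/w5.png",f["color"][...,::-1])
s=r.observe();print(s['position'],s['ft_force'],s['gripper_width'])
```

```text
top stack (0.4867, 0.1258, 0.0335, 192)
top wood 0 [0. 0.] [0. 0.] 0.0 mean [nan nan nan]
scene stack (0.4877, 0.1249, 0.0349, 147)
scene wood 148 [ 478.7 -180.9] [52.  16.4] 62.0 mean [ 480.  -182.2  178.1]
  rim fit [ 0.4784 -0.1804] 0.0443 153
[ 0.47761662 -0.07385646  0.26771766] [ 0.21976833 -0.67714374 -0.04687125] 0.08525964490164331h.py:25: RuntimeWarning: Mean of empty slice.
  print(n,"wood",w.sum(),np.round(c,1),np.round(s,1),round(a,1),"mean",(P[w].mean(0)*1000).round(1))
  ret = um.true_divide(
```

View pics/w5.png

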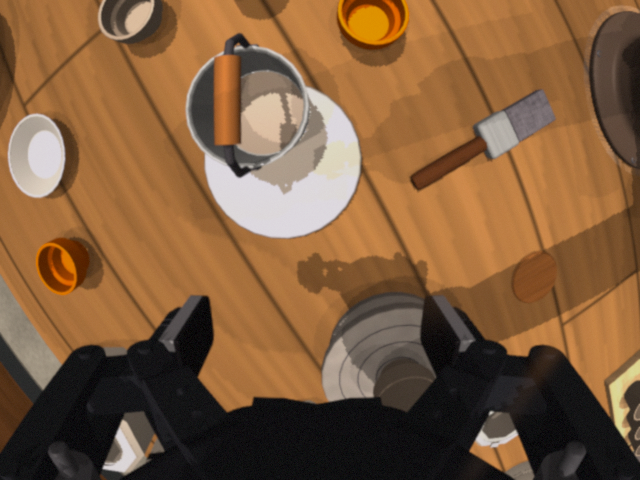

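The can stands upright near the bat's edge at (245,105), and the last move was refused for its range. I go above the can, lower and grip.

Emit:
{"method": "move_arm", "body": {
  "plan": [
    [0, -0.4, 0, 0],
    [0, -0.8, 0, 0],
    [0, -1.0, 0, 0],
    [0, -1.0, 0, 0],
    [0, -1.0, 0, 0]
  ]
}}

```text
t: 38.08
position: [0.4778, -0.1737, 0.2672]
tcp_rot: [-1.584, 2.713, 0.001]
ft_force: [0.4, 0.4, 0.1]
gripper_width: 0.0852
gripper_force: 0.0
```

Emit:
{"method": "move_arm", "body": {
  "plan": [
    [0, -0.06, 0, 0],
    [0, -0.06, -0.2, 0],
    [0, -0.06, -0.5, 0],
    [0, -0.06, -0.8, 0],
    [0, -0.06, -0.92, 0],
    [0, -0.06, -0.92, 0],
    [0, -0.06, -0.92, 0]
  ]
}}

```text
t: 38.67
position: [0.4774, -0.1789, 0.1753]
tcp_rot: [1.586, -2.711, -0.001]
ft_force: [0.4, -0.6, 0.5]
gripper_width: 0.0846
gripper_force: 0.0
```

Emit:
{"method": "move_arm", "body": {
  "plan": [
    [0, 0, 0, 0],
    [0, 0, 0, 0],
    [0, 0, 0, 0],
    [0, 0, 0, 0],
    [0, 0, 0, 0],
    [0, 0, 0, 0],
    [0, 0, 0, 0],
    [0, 0, 0, 0],
    [0, 0, 0, 0],
    [0, 0, 0, 0],
    [0, 0, 0.05, 0],
    [0, 0, 0.1, 0],
    [0, 0, 0.15, 0],
    [0, 0, 0.15, 0],
    [0, 0, 0.15, 0]
  ],
  "claw": 0,
  "force": 60
}}

```text
t: 39.92
position: [0.4776, -0.18, 0.1903]
tcp_rot: [1.584, -2.713, -0.0]
ft_force: [-0.2, 0.4, -4.6]
gripper_width: 0.0143
gripper_force: 58.8
```

Emit:
{"method": "move_arm", "body": {
  "plan": [
    [0.02, 0.1, 0, 0],
    [0.04, 0.2, 0, 0],
    [0.07, 0.3, 0, 0],
    [0.09, 0.4, 0, 0],
    [0.095, 0.47, 0, 0],
    [0.095, 0.5, 0, 0],
    [0.095, 0.5, 0, 0],
    [0.095, 0.5, -0.05, 0],
    [0.095, 0.5, -0.09, 0],
    [0.095, 0.5, -0.12, 0],
    [0.095, 0.5, -0.135, 0],
    [0.095, 0.5, -0.145, 0],
    [0.095, 0.5, -0.15, 0],
    [0.095, 0.5, -0.15, 0],
    [0.095, 0.5, -0.15, 0]
  ]
}}

```text
t: 41.17
position: [0.4871, -0.1302, 0.1761]
tcp_rot: [-1.583, 2.713, -0.001]
ft_force: [-2.8, -0.6, 4.4]
gripper_width: 0.0143
gripper_force: 59.7
```

Emit:
{"method": "move_arm", "body": {
  "plan": [
    [0, 0, 0, 0],
    [0, 0, 0, 0],
    [0, 0, 0, 0],
    [0, 0, 0, 0],
    [0, 0, 0, 0],
    [0, 0, 0, 0],
    [0, 0, 0, 0],
    [0, 0, 0, 0],
    [0, 0, 0.2, 0],
    [0, 0, 0.5, 0],
    [0, 0, 0.7, 0],
    [0.1, -0.3, 0.7, 0],
    [0.2, -0.7, 0.7, 0],
    [0.2, -1.0, 0.7, 0],
    [0.2, -1.0, 0.7, 0]
  ],
  "claw": 85,
  "force": 40
}}

```text
t: 42.42
position: [0.5074, -0.2343, 0.2447]
tcp_rot: [1.578, -2.715, 0.002]
ft_force: [-0.1, -0.6, -0.2]
gripper_width: 0.0851
gripper_force: 0.0
```

Emit:
{"method": "move_arm", "body": {
  "plan": [
    [0.2, -0.4, -0.2, 0],
    [0.34, -0.8, -0.5, 0],
    [0.34, -1.0, -0.8, 0],
    [0.34, -1.0, -1.0, 0],
    [0.34, -1.0, -1.0, 0],
    [0.34, -1.0, -1.0, 0]
  ]
}}

```text
t: 42.92
position: [0.5398, -0.3292, 0.1437]
tcp_rot: [1.582, -2.712, -0.007]
ft_force: [-0.4, -0.6, 0.5]
gripper_width: 0.0848
gripper_force: 0.0
```

Emit:
{"method": "move_arm", "body": {
  "plan": [
    [0, -0.22, 0, 0],
    [0, -0.22, 0, 0],
    [0, -0.22, 0, 0],
    [0, -0.22, 0, 0]
  ]
}}

```text
t: 43.25
position: [0.5417, -0.3513, 0.1475]
tcp_rot: [-1.585, 2.711, -0.003]
ft_force: [-0.0, -0.1, -0.0]
gripper_width: 0.0849
gripper_force: 0.0
```

Run:
```python
from h import *
for n in("top","scene"):
    f=eyes.grab_frame(n); print(n,"p6",circ(f,(.541,-.352),.048,.036),"jar",circ(f,(.418,-.321),.075,.032)); can(n,f,[.487,-.13],.022)
f=eyes.grab_frame("wrist"); cv2.imwrite("pics/w6.png",f["color"][...,::-1])
s=r.observe();print(s['position'],s['ft_force'],s['gripper_width'])
```

```text
top p6 (0.5401, -0.3524, 0.034, 103) jar (0.4174, -0.3208, 0.0302, 139)
top wood 160 [ 486.7 -129. ] [51.8 15.1] 59.7 mean [ 486.2 -128.8  178.7]
  rim fit [ 0.4854 -0.1297] 0.0443 189
scene p6 (0.5417, -0.353, 0.0334, 90) jar (0.4128, -0.3278, 0.0282, 60)
scene wood 150 [ 491.1 -125. ] [65.9 15.3] 60.5 mean [ 489.6 -130.3  177.7]
  rim fit [ 0.4873 -0.1304] 0.0443 119
[ 0.54133586 -0.35117881  0.14641404] [-0.05401365  0.11254437 -0.22889712] 0.0848843762226904
```

View pics/w6.png

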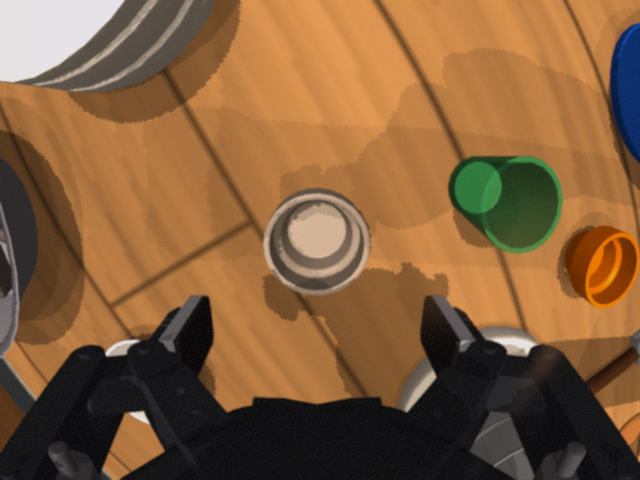

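The can is back at the bat's centre, and pot6 is centred at (318,241) with the jar clear at (510,205).

Emit:
{"method": "move_arm", "body": {
  "plan": [
    [0, -0.01, -0.3, 0],
    [0, -0.01, -0.6, 0],
    [0, -0.01, -0.8, 0],
    [0, -0.01, -0.95, 0],
    [0, -0.01, -1.0, 0],
    [0, -0.01, -1.0, 0],
    [0, -0.01, -1.0, 0]
  ]
}}

```text
t: 43.98
position: [0.5414, -0.3529, 0.0461]
tcp_rot: [-1.585, 2.712, -0.001]
ft_force: [0.2, -0.8, 0.8]
gripper_width: 0.0851
gripper_force: 0.0
```

Emit:
{"method": "move_arm", "body": {
  "plan": [
    [0, 0, 0, 0],
    [0, 0, 0, 0],
    [0, 0, 0, 0],
    [0, 0, 0, 0],
    [0, 0, 0, 0],
    [0, 0, 0, 0],
    [0, 0, 0, 0],
    [0, 0, 0.2, 0],
    [0, 0, 0.4, 0],
    [0, 0, 0.6, 0],
    [0, 0, 0.8, 0],
    [0, 0, 1.0, 0],
    [0, 0, 1.0, 0],
    [0, 0, 1.0, 0]
  ],
  "claw": 55,
  "force": 40
}}

```text
t: 45.15
position: [0.5419, -0.3536, 0.1472]
tcp_rot: [-1.583, 2.711, -0.006]
ft_force: [0.1, -0.3, -1.2]
gripper_width: 0.0664
gripper_force: 45.3
```

Emit:
{"method": "move_arm", "body": {
  "plan": [
    [0, 0, 0.3, 0],
    [0.1, 0.1, 0.6, 0],
    [0.2, 0.2, 0.9, 0],
    [0.3, 0.4, 1.0, 0],
    [0.4, 0.6, 1.0, 0],
    [0.4, 0.8, 1.0, 0],
    [0.4, 0.8, 1.0, 0]
  ]
}}

```text
t: 45.73
position: [0.5814, -0.2698, 0.2442]
tcp_rot: [1.588, -2.71, -0.004]
ft_force: [0.5, 0.4, -0.9]
gripper_width: 0.0663
gripper_force: 45.6
```

Emit:
{"method": "move_arm", "body": {
  "plan": [
    [0, 0.25, 0.1, 0],
    [0, 0.5, 0.2, 0],
    [0, 0.75, 0.3, 0],
    [0, 1.0, 0.35, 0],
    [0, 1.0, 0.35, 0]
  ]
}}

```text
t: 46.15
position: [0.5811, -0.1698, 0.2809]
tcp_rot: [-1.588, 2.709, 0.001]
ft_force: [-0.3, 0.2, -0.2]
gripper_width: 0.0667
gripper_force: 45.6
```

Emit:
{"method": "move_arm", "body": {
  "plan": [
    [0, 0.25, 0, 0],
    [0, 0.5, 0, 0],
    [0, 0.75, 0, 0],
    [0, 1.0, 0, 0]
  ]
}}

```text
t: 46.48
position: [0.5807, -0.0728, 0.2789]
tcp_rot: [1.582, -2.712, -0.001]
ft_force: [0.2, 0.8, -1.2]
gripper_width: 0.066
gripper_force: 45.6
```

Emit:
{"method": "move_arm", "body": {
  "plan": [
    [-0.1, 0.25, 0, 0],
    [-0.2, 0.5, 0, 0],
    [-0.3, 0.75, 0, 0],
    [-0.4, 0.9, 0, 0],
    [-0.4, 1.0, 0, 0],
    [-0.4, 1.0, 0, 0]
  ]
}}

```text
t: 46.98
position: [0.5408, 0.028, 0.2796]
tcp_rot: [1.586, -2.711, -0.001]
ft_force: [-0.4, -0.5, -1.2]
gripper_width: 0.0666
gripper_force: 45.6
```

Emit:
{"method": "move_arm", "body": {
  "plan": [
    [-0.1, 0.2, 0, 0],
    [-0.25, 0.4, 0, 0],
    [-0.4, 0.6, 0, 0],
    [-0.5, 0.8, 0, 0],
    [-0.54, 0.9, 0, 0],
    [-0.54, 0.95, 0, 0],
    [-0.54, 0.95, 0, 0],
    [-0.54, 0.95, 0, 0],
    [-0.54, 0.95, 0, 0]
  ]
}}

```text
t: 47.73
position: [0.4877, 0.1212, 0.28]
tcp_rot: [1.582, -2.713, 0.001]
ft_force: [-0.3, -0.3, -1.0]
gripper_width: 0.066
gripper_force: 45.6
```

Run:
```python
from h import *
s=r.observe();print(s['position'],s['ft_force'],s['gripper_width'])
f=eyes.grab_frame("scene")
cv2.imwrite("pics/s7.png",cv2.resize(f["color"][120:300,250:430],None,fx=3,fy=3)[...,::-1])
```

```text
[0.48773755 0.12115048 0.27996235] [-0.33108635 -0.33946611 -1.04099517] 0.06596052480797493
```

View pics/s7.png

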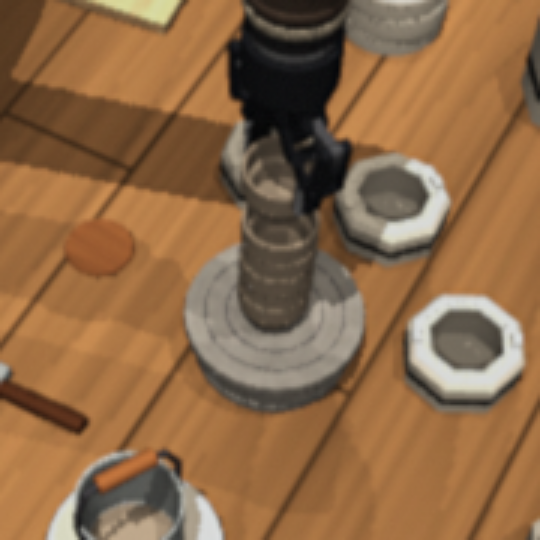

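The stack of five stands straight and the last pot is held above it. Shift 5 mm in y, then descend.

Emit:
{"method": "move_arm", "body": {
  "plan": [
    [0, 0.05, 0, 0],
    [0, 0.05, 0, 0],
    [0, 0.05, -0.1, 0],
    [0, 0.05, -0.2, 0],
    [0, 0.05, -0.26, 0],
    [0, 0.05, -0.31, 0],
    [0, 0.05, -0.36, 0],
    [0, 0.05, -0.41, 0],
    [0, 0.05, -0.41, 0],
    [0, 0.05, -0.41, 0]
  ]
}}

```text
t: 48.62
position: [0.4869, 0.1269, 0.2391]
tcp_rot: [1.584, -2.713, -0.0]
ft_force: [-0.6, 0.4, -0.9]
gripper_width: 0.0664
gripper_force: 45.6
```

Emit:
{"method": "move_arm", "body": {
  "plan": [
    [0, 0, -0.02, 0],
    [0, 0, -0.04, 0],
    [0, 0, -0.06, 0],
    [0, 0, -0.075, 0],
    [0, 0, -0.075, 0],
    [0, 0, -0.075, 0]
  ]
}}

```text
t: 49.12
position: [0.487, 0.127, 0.2318]
tcp_rot: [-1.584, 2.713, 0.0]
ft_force: [-0.2, -0.1, -0.8]
gripper_width: 0.0664
gripper_force: 45.6
```

Emit:
{"method": "move_arm", "body": {
  "plan": [
    [0, 0, -0.01, 0],
    [0, 0, -0.015, 0],
    [0, 0, -0.015, 0],
    [0, 0, -0.015, 0]
  ]
}}

```text
t: 49.45
position: [0.4873, 0.1272, 0.2316]
tcp_rot: [-1.583, 2.711, -0.001]
ft_force: [-1.1, 0.3, 6.1]
gripper_width: 0.0667
gripper_force: 46.2
```

Emit:
{"method": "move_arm", "body": {
  "plan": [
    [0, 0, 0, 0],
    [0, 0, 0, 0],
    [0, 0, 0, 0],
    [0, 0, 0, 0],
    [0, 0, 0, 0],
    [0, 0, 0.1, 0],
    [0, 0, 0.3, 0],
    [0, 0, 0.6, 0],
    [0, 0, 0.7, 0],
    [0, 0.4, 0.7, 0],
    [-0.2, 0.8, 0.7, 0],
    [-0.4, 1.0, 0.7, 0],
    [-0.4, 1.0, 0.7, 0]
  ],
  "claw": 85
}}

```text
t: 50.53
position: [0.4446, 0.2302, 0.3008]
tcp_rot: [1.59, -2.709, -0.003]
ft_force: [-0.1, 0.0, -0.3]
gripper_width: 0.0854
gripper_force: 0.0
```

Emit:
{"method": "move_arm", "body": {
  "plan": [
    [-0.2, 0.4, 0, 0],
    [-0.4, 0.8, 0, 0],
    [-0.5, 1.0, 0, 0],
    [-0.5, 1.0, 0, 0],
    [-0.5, 1.0, 0, 0],
    [-0.5, 1.0, 0, 0]
  ]
}}

```text
t: 51.03
position: [0.3972, 0.3268, 0.3004]
tcp_rot: [-1.585, 2.713, -0.001]
ft_force: [0.8, -0.5, 0.2]
gripper_width: 0.0851
gripper_force: 0.0
```

Run:
```python
from h import *
for n in("top","scene"):
    f=eyes.grab_frame(n); print(n,"stack",circ(f,(.488,.127),.232,.036)); can(n,f,[.487,-.13],.022)
    Q=cloud(f).reshape(-1,3); m=(np.hypot(Q[:,0]-.488,Q[:,1]-.127)<.045)&(Q[:,2]>.2); print(np.percentile(Q[m,2],[50,90,99]))
    print("jar",circ(f,(.418,-.321),.075,.032),"dish",circ(f,(.741,-.302),.024,.054))
    cv2.imwrite(f"pics/{n}8.png",cv2.resize(f["color"][130:330,240:480],None,fx=3,fy=3)[...,::-1])
s=r.observe();print(s['t'],s['position'],s['ft_force'])
```

```text
top stack (0.4869, 0.1275, 0.0339, 204)
top wood 160 [ 486.6 -129.2] [52.3 14.8] 59.0 mean [ 486.  -129.4  178.8]
  rim fit [ 0.4855 -0.1297] 0.0443 183
[0.21418702 0.23345967 0.23564803]
jar (0.4173, -0.3208, 0.0299, 147) dish (0.7401, -0.3021, 0.0522, 336)
scene stack (0.4891, 0.1273, 0.0349, 153)
scene wood 152 [ 491.8 -125. ] [66.2 15.8] 56.2 mean [ 489.  -130.9  177.6]
  rim fit [ 0.4871 -0.1303] 0.0444 149
[0.2171019  0.23198296 0.23450888]
jar (0.4181, -0.3216, 0.0306, 148) dish (0.741, -0.3022, 0.0516, 436)
51.1333 [0.39755769 0.32616364 0.30043872] [ 0.12699352  0.02840282 -0.13203317]
```

View pics/scene8.png

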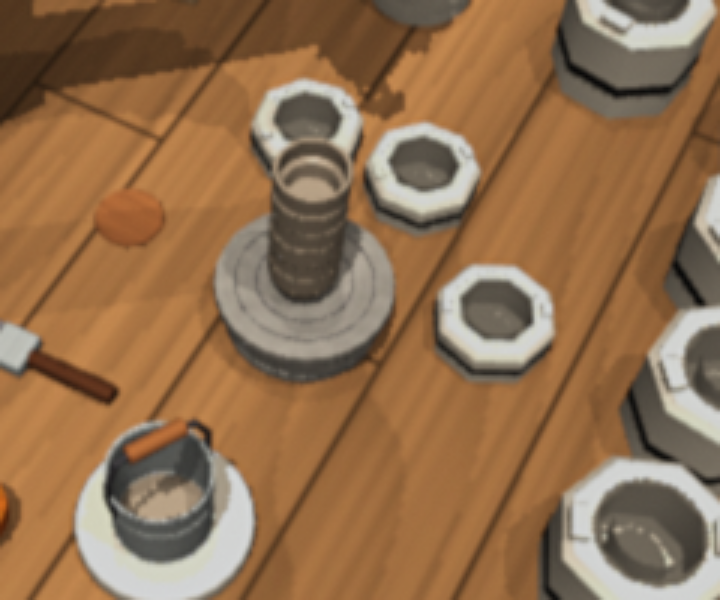

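All six pots are nested in one straight stack (310,220) on the wheel with the rim at 0.232 m. The can is centred on the bat (160,490), and the jar and dish have not moved.

```bash
python3 -c "
from workcell import r
print(r.job_done())"
```

```text
the job is handed in; nothing more can be done
None
```

I've handed in the job; no verdict came back. In the last pictures all six pots stood nested upright in the middle of the wheel and the slip can stood centred on the bat (reset once after it was knocked aside), with the jar and dish unmoved.

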